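# Line up the marbling colours from pale to dark

### The arm

A 6-joint arm with a two-finger parallel gripper is mounted at the origin on the work surface; the furniture and walls round the work are solid. World frame = base frame: x ahead of the robot, y to its left, z up, the work surface at z = 0. Lengths are in m, angles in rad, forces in N, time in s.
With the tool pointing down it reaches from about 0.35 to 0.975 m from the base axis. Payload 4.9 kg.
Tool frame: the origin (TCP) lies on the centre line of the jaws, within the pads' length; the fingertips stand ctrl.tcp_to_tips ahead of it and the grasp point (between the pads) lies 3 mm ahead of it (ctrl.tcp_to_tips is the distance from the TCP to the fingertips, in m); z points along the fingers, y is the direction in which the jaws open and shut (so a half turn about z gives the same grasp; the last joint's range is limited). The gripper opens to 85 mm and grips with 20 to 120 N. Pads are 22 mm wide; open, the fingers measure 114 mm over their backs; the gripper's body (76 mm by 85 mm) begins 54 mm behind the grasp point. The pads swing forward as they close: fully open they stand 13 mm farther back than shut.
Start: joints at [-1.463, 0.053, 1.613, -0, 1.476, -0.119], TCP at [0.141, -0.609, 0.253] pointing down, gripper open.
Joint ranges: [-3.01, 3.01], [-1.01, 2.22], [0.06, 2.58], [-1.02, 4.17], [0.09, 2.62], [-3.14, 3.14]. Speed limits (rad/s): [2.57, 2.57, 3.14, 3.14, 3.14, 3.14].

### API

Orientations are given as a rotation vector (axis times angle).
In Python, from station import ctrl, vision gives the robot as it stands.
- The arm moves only by the tool jog_arm, never from a script. Its argument "deltas" is a list of rows, each a list of 7 numbers: the turn, a rotation vector about the tool's x, y, z in rad, then the shift along the tool's x, y, z in cm, then the opening, from 0 (shut) to 1 (fully open). A call has 1 to 12 rows; each row shifts and turns the commanded pose from where the row before left it, along the tool's axes as they then stand; what a row does not reach is not made up. A row lasts 1/12 s, in which the tool goes at most 41.7 mm and 7.16 degrees, less where a joint would pass 70% of its speed; a pose out of reach is approached as far as the arm can. A call with a gripper value outside its range is refused whole. The fingers move at their own pace and stop on an object; "grip_force" is the grip in N (left out, the last holds). Time passes only in rows, so rows that do not move let the fingers close. It gives the time, the measured TCP pose, the force and the opening at its end, in the units of the state.
- ctrl.get_obs(): the state, without advancing time (a new reading comes with each control period).
- vision.get_image(name): name is "scene" or "top"; returns (picture, depth): 400x640x3 uint8, red, green, blue; 400x640 float32, m along the optical axis (not along the pixel's ray), 0 where there is no reading.
- vision.calibration(name): a dict with "fx", "fy", "cx", "cy" (pixels), "rvec" (rotation vector, rad) and "tvec" (3), from world to camera coordinates, as OpenCV has them. Camera axes: x right, y down, z forward; pixel columns grow to the right and rows downward; lengths in m; the calibration is good to about 2 mm. A picture is of the moment at which its call begins. calibration takes no time and is no camera call.
- ctrl.finish_job(): hands the job in, once; it reports no verdict.
The state is a dict: "t": time; "q": joint angles; "dq": joint speeds; "effort": joint torques, N m; "tool_pos": TCP position; "tool_rot": TCP orientation; "contact_force": force on the tool from outside, world axes, zero at the start; "wrist_torque": the same for the moment, N m; "opening": finger opening in m.
Only numpy, scipy, OpenCV 4.12 (cv2) and the standard library are available. Lean on these libraries where they do the work, as an engineer would, in place of code of your own. Each camera call takes 0.05 s, during which the arm holds its last target. There are 200 camera calls.

### The job

Set the four bottles of marbling colour - blush pink, rose, red and black - upright in the cups of the wooden rack, one in each cup, shading from the palest in the cup next to the rack's white end block (blush, then rose, then red) to black in the cup next to its black end block. Never tip a bottle over on the way, and leave all four standing on the cups' floors.

Things in the scene. Friction and masses are not known exactly. Their poses are not given: they have to be found in the camera images.
- blush_bottle: loose dropper bottle, pale blush pink (the palest) body with a pale label and a white cap tapering to a nozzle. Round body 30 mm in diameter up to about 60 mm height, cap 24 mm in diameter above, 86 mm high in all, about 45 g. Stands upright; origin at the centre of its underside, z up along the bottle.
- rose_bottle: loose dropper bottle, strong rose pink body with a pale label and a white cap tapering to a nozzle. Round body 30 mm in diameter up to about 60 mm height, cap 24 mm in diameter above, 91 mm high in all, about 45 g. Stands upright; origin at the centre of its underside, z up along the bottle.
- red_bottle: loose dropper bottle, deep red body with a pale label and a white cap tapering to a nozzle. Round body 30 mm in diameter up to about 60 mm height, cap 24 mm in diameter above, 92 mm high in all, about 45 g. Stands upright; origin at the centre of its underside, z up along the bottle.
- black_bottle: loose dropper bottle, black (the darkest) body with a pale label and a white cap tapering to a nozzle. Round body 30 mm in diameter up to about 60 mm height, cap 24 mm in diameter above, 91 mm high in all, about 45 g. Stands upright; origin at the centre of its underside, z up along the bottle.
- cup_1: round grey open cup fixed on the wooden rack, number 1 of four alike in a straight row, 66 mm apart; cup_1 is at the +y (left) end, cup_4 at the -y end, whichever end is white. 58 mm outside, 46 mm inside, 13 mm high, inner floor 3 mm above its underside. Origin at the centre of its underside, 12 mm above the table; y axis along the row towards cup_1, z up.
- cup_2: round grey open cup fixed on the wooden rack, number 2 of four alike in a straight row, 66 mm apart; cup_1 is at the +y (left) end, cup_4 at the -y end, whichever end is white. 58 mm outside, 46 mm inside, 13 mm high, inner floor 3 mm above its underside. Origin at the centre of its underside, 12 mm above the table; y axis along the row towards cup_1, z up.
- cup_3: round grey open cup fixed on the wooden rack, number 3 of four alike in a straight row, 66 mm apart; cup_1 is at the +y (left) end, cup_4 at the -y end, whichever end is white. 58 mm outside, 46 mm inside, 13 mm high, inner floor 3 mm above its underside. Origin at the centre of its underside, 12 mm above the table; y axis along the row towards cup_1, z up.
- cup_4: round grey open cup fixed on the wooden rack, number 4 of four alike in a straight row, 66 mm apart; cup_1 is at the +y (left) end, cup_4 at the -y end, whichever end is white. 58 mm outside, 46 mm inside, 13 mm high, inner floor 3 mm above its underside. Origin at the centre of its underside, 12 mm above the table; y axis along the row towards cup_1, z up.
- white_end: white block fixed across one end of the rack plank, 74 x 26 x 16 mm, beyond the end cup and 55 mm from its centre; it may be at either end. The rack has the white block at one end and the black block at the other. Origin at the centre of its underside, 12 mm above the table.
- black_end: black block fixed across one end of the rack plank, 74 x 26 x 16 mm, beyond the end cup and 55 mm from its centre; it may be at either end. The rack has the white block at one end and the black block at the other. Origin at the centre of its underside, 12 mm above the table.
There are look-alikes about, which are no part of the job. Leave any orange or purple look-alike of the blush_bottle alone.

How it is judged:
By the outcome, as a careful person would: the job done as asked, in the order asked, and still so for the second after the job is handed in, with the robot touching nothing.
It also fails if it takes over 102 s, if anything falls off the work surface, if the arm or the gripper's body presses on something with over 40 N, if the wrist force passes 120 N, or if a joint passes its speed limit or range.

## Working session

There is one attempt and no reset: what is moved stays moved. The work goes in short steps, Python scripts to look and compute and a tool call to move; the robot and the scene stay as the last step left them, time stands still between calls to the robot, and variables do not carry over. Pictures are saved under pics/ and viewed, about 12 in all and at most 16, crops included, and the job is handed in when it is done.

Besides the shell and the picture viewer there is one more tool, called after "Request:" as name(argument=value, ...) on one line, values as JSON. jog_arm: Moves the arm, as the interface text tells. Its arguments: {"type":"object","properties":{"deltas":{"type":"array"},"grip_force":{"type":"number"}},"required":["deltas"]}

```bash
mkdir -p pics; cat > h.py <<'E'
import numpy as np, cv2
from station import ctrl, vision
def grab(name):
    im,d=vision.get_image(name); c=vision.calibration(name); return im,d,c
def cloud(d,c):
    R=cv2.Rodrigues(np.array(c["rvec"],float))[0]; t=np.array(c["tvec"],float).ravel()
    v,u=np.indices(d.shape)
    P=np.stack([(u-c["cx"])/c["fx"]*d,(v-c["cy"])/c["fy"]*d,d],-1)
    return (P-t)@R   # R^T (P-t)
E
python3 - <<'E'
from h import *
for n in("scene","top"):
    im,d,c=grab(n); cv2.imwrite(f"pics/{n}0.png",im[:,:,::-1]); np.savez(f"{n}0.npz",im=im,d=d)
    R=cv2.Rodrigues(np.array(c["rvec"]))[0]; print(n,c["fx"],(-R.T@np.array(c["tvec"]).ravel()).round(3),R[2].round(2))
o=ctrl.get_obs(); print(o["t"],o["tool_pos"],o["tool_rot"],o["opening"],ctrl.tcp_to_tips)
print(cv2.Rodrigues(np.array(o["tool_rot"]))[0].round(3))
E
```

```text
scene 367.759030626061 [0.177 0.676 0.446] [ 0.41 -0.79 -0.46]
top 392.6018073324451 [ 0.427 -0.002  1.059] [ 0.12  0.02 -0.99]
0.1 [ 0.14047806 -0.60845046  0.25212689] [-3.11947963e+00 -3.55250159e-01 -3.11773092e-06] 0.0853143727720611 0.022
[[ 0.974  0.225 -0.   ]
 [ 0.225 -0.974  0.002]
 [ 0.    -0.002 -1.   ]]
```

View pics/top0.png

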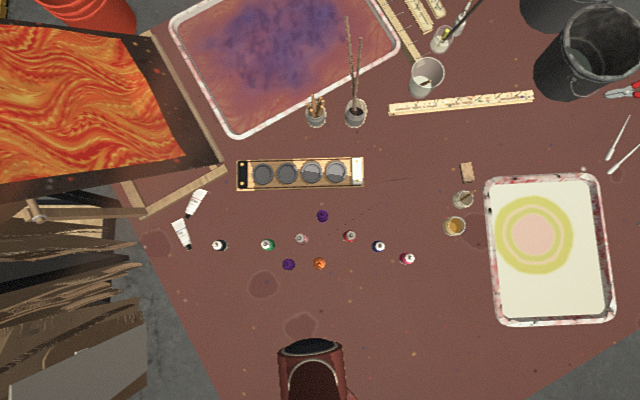

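View pics/scene0.png

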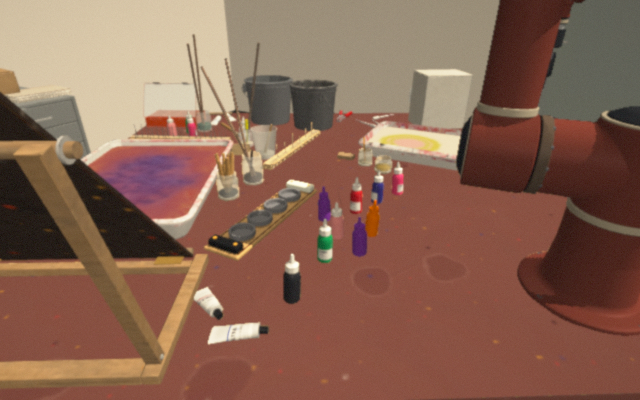

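The top view shows black at (220,245), green at (267,244), blush at (301,238), red at (350,237), blue at (378,246) and rose at (407,258). The decoys are purple at (322,215) and (289,264), and orange at (320,264). The rack's black end is on the left (+y, cup_1) and its white end on the right (cup_4).

```bash
python3 - <<'E'
from h import *
from scipy.optimize import least_squares
T=np.load("top0.npz"); S=np.load("scene0.npz")
ct=vision.calibration("top"); cs=vision.calibration("scene")
Wt=cloud(T["d"],ct); Ws=cloud(S["d"],cs)
B=dict(black=(220,245),green=(267,244),blush=(301,238),red=(350,237),blue=(378,246),rose=(407,258),pur1=(322,215),pur2=(289,264),or1=(320,264))
def circ(P,r):
    f=lambda c:np.hypot(P[:,0]-c[0],P[:,1]-c[1])-r
    s=least_squares(f,P[:,:2].mean(0)+[0,-0.01],loss="soft_l1",f_scale=.002); return s.x
for k,(u,v) in B.items():
    p=Wt[v-9:v+10,u-9:u+10].reshape(-1,3); p=p[(p[:,2]>.064)&(p[:,2]<.1)]
    m=np.median(p,0)
    q=Ws.reshape(-1,3); q=q[(np.hypot(q[:,0]-m[0],q[:,1]-m[1])<.03)&(q[:,2]>.01)&(q[:,2]<.055)]
    print(k,"cap",m.round(4),p[:,2].max().round(3),len(p),"scene body",(circ(q,.015).round(4) if len(q)>10 else None),len(q))
print("table z",np.median(Wt[300:330,180:220,2]))
for n,(u,v) in dict(c1=(263,174),c2=(287,173),c3=(312,172),c4=(336,172),blk=(242,174),wht=(358,171)).items():
    print(n,np.median(Wt[v-2:v+3,u-2:u+3].reshape(-1,3),0).round(4))
# grey mask centroids
a=cv2.resize(T["im"][145:285,190:430],None,fx=3.2,fy=3.2,interpolation=cv2.INTER_CUBIC)
b=cv2.resize(S["im"][150:310,200:420],None,fx=3.2,fy=3.2,interpolation=cv2.INTER_CUBIC)
cv2.imwrite("pics/c_top.png",a[:,:,::-1]);cv2.imwrite("pics/c_scene.png",b[:,:,::-1])
E
```

```text
black cap [0.4454 0.2669 0.0737] 0.093 65 scene body [0.4475 0.2677] 423
green cap [0.448  0.1456 0.0762] 0.095 65 scene body [0.4493 0.1435] 308
blush cap [0.4633 0.0612 0.0693] 0.085 60 scene body [0.4653 0.0559] 258
red cap [ 0.4705 -0.0661  0.0744] 0.092 65 scene body [ 0.4731 -0.067 ] 215
blue cap [ 0.4436 -0.1383  0.0726] 0.09 65 scene body [ 0.4458 -0.1427] 199
rose cap [ 0.4155 -0.2098  0.073 ] 0.092 68 scene body [ 0.4156 -0.2157] 179
pur1 cap [0.5242 0.0038 0.0694] 0.086 59 scene body [0.525  0.0017] 237
pur2 cap [0.3986 0.0932 0.0693] 0.087 61 scene body [0.3986 0.0893] 308
or1 cap [0.3989 0.0134 0.0698] 0.088 60 scene body [0.4018 0.0102] 264
table z 0.0014399384962095023
c1 [0.6379 0.1638 0.0153]
c2 [0.6406 0.099  0.0156]
c3 [0.6435 0.0313 0.015 ]
c4 [ 0.6433 -0.0337  0.0151]
blk [0.635  0.2186 0.0284]
wht [ 0.6431 -0.092   0.0289]
```

View pics/c_top.png

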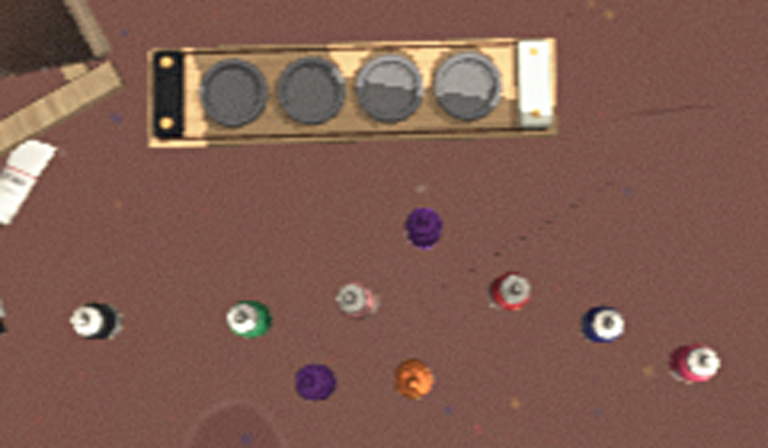

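View pics/c_scene.png

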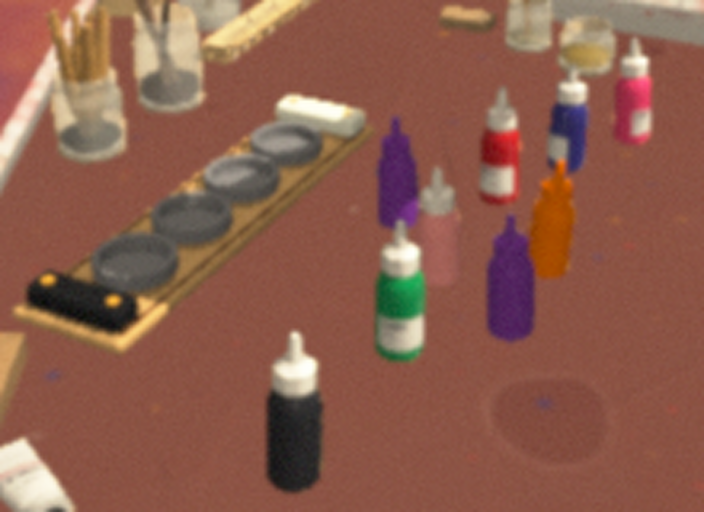

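Each of the four target bottles has one candidate: black, blush (pale pink with a white cap), red and rose. The green, blue, purple and orange bottles are look-alikes. First I'll turn the jaws to open along world x.

Request:
jog_arm(deltas=[[0, 0, -0.1222, 0, 0, 0, 0.6], [0, 0, -0.1222, 0, 0, 0, 0.6], [0, 0, -0.1222, 0, 0, 0, 0.6], [0, 0, -0.1222, 0, 0, 0, 0.6], [0, 0, -0.1222, 0, 0, 0, 0.6], [0, 0, -0.1222, 0, 0, 0, 0.6], [0, 0, -0.1222, 0, 0, 0, 0.6], [0, 0, -0.1222, 0, 0, 0, 0.6], [0, 0, -0.1222, 0, 0, 0, 0.6], [0, 0, -0.1222, 0, 0, 0, 0.6], [0, 0, -0.1222, 0, 0, 0, 0.6], [0, 0, 0, 0, 0, 0, 0.6]], grip_force=30)

```text
t: 1.1
tool_pos: [0.1405, -0.6086, 0.2526]
tool_rot: [-2.218, -2.223, -0.001]
contact_force: [-0.0, -0.3, 0.3]
opening: 0.0515
```

```bash
python3 - <<'E'
from h import *
from scipy.optimize import least_squares
o=ctrl.get_obs(); print(o["tool_pos"],o["q"],cv2.Rodrigues(np.array(o["tool_rot"]))[0].round(3).tolist(),o["opening"])
W={n:cloud(np.load(n+"0.npz")["d"],vision.calibration(n)).reshape(-1,3) for n in("top","scene")}
near=lambda P,c,r,a,b:P[(np.hypot(P[:,0]-c[0],P[:,1]-c[1])<r)&(P[:,2]>a)&(P[:,2]<b)]
def circ(P,r,c):
    return least_squares(lambda c:np.hypot(P[:,0]-c[0],P[:,1]-c[1])-r,c,loss="soft_l1",f_scale=.0015).x
for k,c in dict(black=(.446,.267),blush=(.464,.059),red=(.472,-.0665),rose=(.4155,-.213)).items():
    t=near(W["top"],c,.02,.064,.076); s=near(W["scene"],c,.025,.012,.055); s2=near(W["scene"],c,.025,.07,.1); t2=near(W["top"],c,.02,.08,.1)
    print(k,t[:,:2].mean(0).round(4),"nozz top",t2[:,:2].mean(0).round(4),"scene body",circ(s,.015,c).round(4),"nozz",s2[:,:2].mean(0).round(4))
for i,c in enumerate([(.638,.164),(.640,.098),(.6415,.032),(.643,-.034)]):
    for n in W:
        p=near(W[n],c,.033,.020,.030); print(i+1,n,len(p),circ(p,.026,c).round(4))
E
```

```text
[ 0.14051884 -0.60863919  0.25259034] [-1.46298264e+00  5.30568326e-02  1.61372270e+00  4.04344850e-05
  1.47601024e+00 -1.46511619e+00] [[-0.002, 1.0, -0.0], [1.0, 0.002, 0.001], [0.001, -0.0, -1.0]] 0.05146685510367761
black [0.446  0.2679] nozz top [0.4453 0.2672] scene body [0.4475 0.2677] nozz [0.4455 0.2685]
blush [0.4637 0.061 ] nozz top [0.4636 0.0615] scene body [0.4653 0.056 ] nozz [0.4648 0.0611]
red [ 0.4698 -0.0659] nozz top [ 0.4711 -0.0663] scene body [ 0.4731 -0.067 ] nozz [ 0.4727 -0.0648]
rose [ 0.4154 -0.2105] nozz top [ 0.4165 -0.211 ] scene body [ 0.4157 -0.2156] nozz [ 0.4173 -0.2105]
1 top 144 [0.6377 0.1651]
1 scene 188 [0.638  0.1643]
2 top 143 [0.6396 0.0995]
2 scene 159 [0.6398 0.0985]
3 top 138 [0.6414 0.0337]
3 scene 134 [0.6419 0.0329]
4 top 141 [ 0.6433 -0.0322]
4 scene 115 [ 0.6438 -0.0332]
```

Request:
jog_arm(deltas=[[0, 0, 0, 3.3, 2.3, 0, 0.6], [0, 0, 0, 3.3, 2.3, 0, 0.6], [0, 0, 0, 3.3, 2.3, 0, 0.6], [0, 0, 0, 3.3, 2.3, 0, 0.6], [0, 0, 0, 3.3, 2.3, 0, 0.6], [0, 0, 0, 3.3, 2.3, 0, 0.6], [0, 0, 0, 3.3, 2.3, 0, 0.6], [0, 0, 0, 3.3, 2.3, 0, 0.6], [0, 0, 0, 3.3, 2.3, 0, 0.6], [0, 0, 0, 3.3, 2.3, 0, 0.6], [0, 0, 0, 3.3, 2.3, 0, 0.6], [0, 0, 0, 3.5, 2.3, 0, 0.6]])

```text
t: 2.1
tool_pos: [0.4169, -0.2093, 0.2533]
tool_rot: [2.225, 2.217, 0.0]
contact_force: [0.5, -0.3, 0.2]
opening: 0.0512
```

Request:
jog_arm(deltas=[[0, 0, 0, -0.12, -0.04, 2, 0.6], [0, 0, 0, 0, 0, 2.5, 0.6], [0, 0, 0, 0, 0, 2.5, 0.6], [0, 0, 0, 0, 0, 2.5, 0.6], [0, 0, 0, 0, 0, 2.5, 0.6], [0, 0, 0, 0, 0, 2.5, 0.6], [0, 0, 0, 0, 0, 2, 0.6], [0, 0, 0, 0, 0, 2, 0.6], [0, 0, 0, 0, 0, 1.3, 0.6], [0, 0, 0, 0, 0, 0.7, 0.6], [0, 0, 0, 0, 0, 0, 0.6], [0, 0, 0, 0, 0, 0, 0.5]])

```text
t: 3.1
tool_pos: [0.416, -0.2123, 0.0484]
tool_rot: [-2.223, -2.22, 0.0]
contact_force: [0.1, -0.0, 0.9]
opening: 0.043
```

Request:
jog_arm(deltas=[[0, 0, 0, 0, 0, 0, 0.45], [0, 0, 0, 0, 0, 0, 0.4], [0, 0, 0, 0, 0, 0, 0.36], [0, 0, 0, 0, 0, 0, 0.33], [0, 0, 0, 0, 0, 0, 0.3], [0, 0, 0, 0, 0, 0, 0.25], [0, 0, 0, 0, 0, 0, 0.2], [0, 0, 0, 0, 0, 0, 0.2], [0, 0, 0, 0, 0, 0, 0.2]], grip_force=30)

```text
t: 3.85
tool_pos: [0.4165, -0.2129, 0.0496]
tool_rot: [2.22, 2.22, -0.0]
contact_force: [-2.5, -0.4, 6.6]
opening: 0.0293
```

Request:
jog_arm(deltas=[[0, 0, 0, 0, 0, -0.5, 0.2], [0, 0, 0, 0, 0, -1, 0.2], [0, 0, 0, 0, 0, -2, 0.2], [0, 0, 0, 0, 0, -2.5, 0.2], [0, 0, 0, 0, 0, -2.5, 0.2], [0, 0, 0, 0, 0, -2.5, 0.2], [0, 0, 0, 2, 2, 0, 0.2], [0, 0, 0, 2.5, 2.5, 0, 0.2], [0, 0, 0, 2.5, 2.5, 0, 0.2], [0, 0, 0, 2.5, 2.5, 0, 0.2], [0, 0, 0, 2.5, 2.5, 0, 0.2], [0, 0, 0, 2.5, 2.5, 0, 0.2]])

```text
t: 4.85
tool_pos: [0.562, -0.0657, 0.1591]
tool_rot: [2.221, 2.221, 0.001]
contact_force: [0.5, 0.4, 0.2]
opening: 0.0291
```

Request:
jog_arm(deltas=[[0, 0, 0, 2.5, 2.5, 0, 0.2], [0, 0, 0, 2.5, 2.5, 0, 0.2], [0, 0, 0, 2.5, 2, 0, 0.2], [0, 0, 0, 1.5, 1, 0, 0.2], [0, 0, 0, 1, 0, 0, 0.2], [0, 0, 0, 0, 0, 0, 0.2], [0, 0, 0, 0, 0, 0, 0.2]])

```text
t: 5.43
tool_pos: [0.6402, 0.0328, 0.1584]
tool_rot: [-2.22, -2.222, 0.001]
contact_force: [-0.6, 0.2, -0.7]
opening: 0.0288
```

```bash
cat >> h.py <<'E'
def near(P,c,r,a,b):
    P=P.reshape(-1,3); return P[(np.hypot(P[:,0]-c[0],P[:,1]-c[1])<r)&(P[:,2]>a)&(P[:,2]<b)]
def circ(P,r,c):
    from scipy.optimize import least_squares
    return least_squares(lambda c:np.hypot(P[:,0]-c[0],P[:,1]-c[1])-r,c,loss="soft_l1",f_scale=.0015).x
E
python3 - <<'E'
from h import *
o=ctrl.get_obs(); p=o["tool_pos"]; print(o["t"],p,o["opening"],o["contact_force"])
im,d,c=grab("scene"); W=cloud(d,c)
q=near(W,p,.025,p[2]-.06,p[2]-.022); print(len(q),q[:,2].min(),circ(q,.015,p[:2]))
cv2.imwrite("pics/g1.png",im[:,:,::-1])
E
```

```text
5.4333 [0.6402382  0.03275199 0.15836733] 0.028785757561209126 [-0.60715876  0.20189212 -0.68737794]
144 0.1086635086006692 [0.63880762 0.02968055]
```

View pics/g1.png

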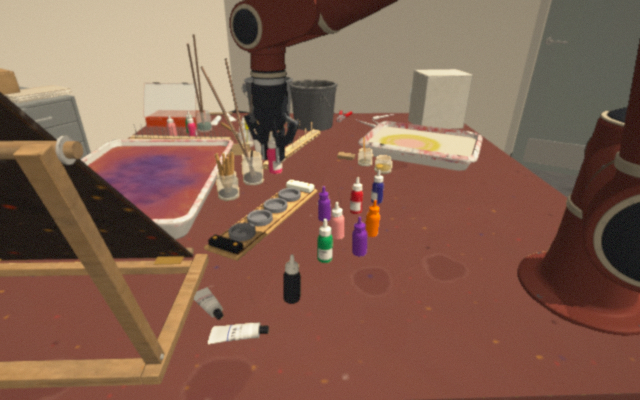

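Request:
jog_arm(deltas=[[0, 0, 0, 0, 0.15, 1.5, 0.2], [0, 0, 0, 0, 0, 1.5, 0.2], [0, 0, 0, 0, 0, 1.5, 0.2], [0, 0, 0, 0, 0, 1.5, 0.2], [0, 0, 0, 0, 0, 1, 0.2], [0, 0, 0, 0, 0, 0.8, 0.2], [0, 0, 0, 0, 0, 0.5, 0.2], [0, 0, 0, 0, 0, 0.4, 0.2], [0, 0, 0, 0, 0, 0.3, 0.2], [0, 0, 0, 0, 0, 0.2, 0.2], [0, 0, 0, 0, 0, 0, 0.2], [0, 0, 0, 0, 0, 0, 0.2]])

```text
t: 6.48
tool_pos: [0.6428, 0.0328, 0.0668]
tool_rot: [2.221, 2.221, 0.001]
contact_force: [0.3, -0.1, 0.6]
opening: 0.0288
```

Another 2 mm down to go; lower until contact.

Request:
jog_arm(deltas=[[0, 0, 0, 0, 0, 0.1, 0.2], [0, 0, 0, 0, 0, 0.1, 0.2], [0, 0, 0, 0, 0, 0.05, 0.2], [0, 0, 0, 0, 0, 0, 0.2]])

```text
t: 6.82
tool_pos: [0.6428, 0.0327, 0.0647]
tool_rot: [2.221, 2.221, 0.001]
contact_force: [-1.2, -0.1, 2.8]
opening: 0.0295
```

Request:
jog_arm(deltas=[[0, 0, 0, 0, 0, 0, 0.36], [0, 0, 0, 0, 0, 0, 0.4], [0, 0, 0, 0, 0, 0, 0.5], [0, 0, 0, 0, 0, 0, 0.6], [0, 0, 0, 0, 0, 0, 0.6], [0, 0, 0, 0, 0, -0.5, 0.6], [0, 0, 0, 0, 0, -2, 0.6], [0, 0, 0, 0, 0, -2.5, 0.6], [0, 0, 0, 0, 0, -3, 0.6], [0, 0, 0, 0, 0, -3, 0.6], [0, 0, 0, 0, 0, -1, 0.6], [0, 0, 0, 0, 0, 0, 0.6]])

```text
t: 7.82
tool_pos: [0.6447, 0.0326, 0.1887]
tool_rot: [2.217, 2.217, 0.008]
contact_force: [0.8, 0.6, 0.5]
opening: 0.0514
```

Request:
jog_arm(deltas=[[0, 0, 0, -1, -2, 0, 0.6], [0, 0, 0, -1.5, -2.5, 0, 0.6], [0, 0, 0, -1.5, -2.5, 0, 0.6], [0, 0, 0, -1.5, -2.5, 0, 0.6], [0, 0, 0, -1.5, -2.5, 0, 0.6], [0, 0, 0, -1.5, -2.5, 0, 0.6], [0, 0, 0, -1, -1.6, 0, 0.6], [0, 0, 0, -0.35, -1, 0, 0.6], [0, 0, 0, 0, 0, 0, 0.6], [0, 0, 0, 0, 0, 0, 0.6]])

```text
t: 8.65
tool_pos: [0.4706, -0.0657, 0.1821]
tool_rot: [-2.221, -2.219, 0.001]
contact_force: [0.2, 0.4, -0.5]
opening: 0.0513
```

```bash
python3 - <<'E'
from h import *
o=ctrl.get_obs(); p=o["tool_pos"]; print(o["t"],p,o["opening"])
im,d,c=grab("scene"); W=cloud(d,c)
q=near(W,(.6417,.033),.025,.032,.07); print(len(q),circ(q,.015,(.6417,.033)))
q=near(W,(.6417,.033),.03,.08,.14); print(len(q),q.mean(0),q[:,2].max())
cv2.imwrite("pics/g2.png",cv2.resize(im[100:300,180:420],None,fx=3,fy=3)[:,:,::-1])
E
```

```text
8.65 [ 0.4705698  -0.06565043  0.18214087] 0.051265437218506044
193 [0.64249667 0.02972463]
70 [0.64136897 0.03431716 0.08894794] 0.10617266032193741
```

View pics/g2.png

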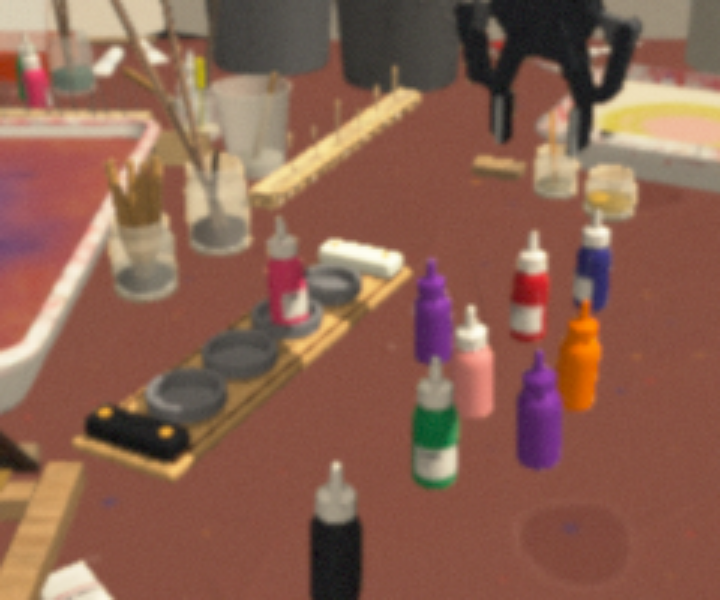

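Rose stands upright in cup 3 (crop pixel 288,285), with its top at 0.106 m as expected. Next is red.

Request:
jog_arm(deltas=[[0, 0, 0, 0, 0.14, 1.5, 0.6], [0, 0, 0, 0, 0, 2.3, 0.6], [0, 0, 0, 0, 0, 2.3, 0.6], [0, 0, 0, 0, 0, 2.3, 0.6], [0, 0, 0, 0, 0, 2, 0.6], [0, 0, 0, 0, 0, 1.5, 0.6], [0, 0, 0, 0, 0, 1, 0.6], [0, 0, 0, 0, 0, 0.5, 0.6], [0, 0, 0, 0, 0, 0, 0.6], [0, 0, 0, 0, 0, 0, 0.5], [0, 0, 0, 0, 0, 0, 0.45], [0, 0, 0, 0, 0, 0, 0.4]])

```text
t: 9.7
tool_pos: [0.4738, -0.066, 0.0511]
tool_rot: [2.22, 2.22, 0.002]
contact_force: [0.1, 0.6, 0.3]
opening: 0.0339
```

Request:
jog_arm(deltas=[[0, 0, 0, 0, 0, 0, 0.36], [0, 0, 0, 0, 0, 0, 0.33], [0, 0, 0, 0, 0, 0, 0.3], [0, 0, 0, 0, 0, 0, 0.25], [0, 0, 0, 0, 0, 0, 0.2], [0, 0, 0, 0, 0, 0, 0.2], [0, 0, 0, 0, 0, 0, 0.2]], grip_force=30)

```text
t: 10.28
tool_pos: [0.4733, -0.0661, 0.0509]
tool_rot: [2.22, 2.221, 0.0]
contact_force: [-1.9, -0.1, 5.8]
opening: 0.0288
```

Request:
jog_arm(deltas=[[0, 0, 0, 0, 0, -0.5, 0.2], [0, 0, 0, 0, 0, -1, 0.2], [0, 0, 0, 0, 0, -2, 0.2], [0, 0, 0, 0, 0, -2.5, 0.2], [0, 0, 0, 0, 0, -2.5, 0.2], [0, 0, 0, 0, 0, -2.5, 0.2], [0, 0, 0, 1, 1, -1, 0.2], [0, 0, 0, 2.5, 2.5, 0, 0.2], [0, 0, 0, 2.5, 2.5, 0, 0.2], [0, 0, 0, 2.5, 2.5, 0, 0.2], [0, 0, 0, 2.5, 2.5, 0, 0.2], [0, 0, 0, 2.5, 2.5, 0, 0.2]])

```text
t: 11.28
tool_pos: [0.6088, 0.0707, 0.1705]
tool_rot: [2.221, 2.221, 0.001]
contact_force: [-0.4, -0.9, 0.4]
opening: 0.0289
```

Request:
jog_arm(deltas=[[0, 0, 0, 2, 2, 0, 0.2], [0, 0, 0, 1, 1, 0, 0.2], [0, 0, 0, 0, 0, 0, 0.2], [0, 0, 0, 0, 0, 0, 0.2]])

```text
t: 11.62
tool_pos: [0.6377, 0.0996, 0.17]
tool_rot: [-2.22, -2.223, 0.001]
contact_force: [-0.8, -0.4, -0.8]
opening: 0.0285
```

Request:
jog_arm(deltas=[[0, 0, 0, -0.05, 0.1, 1.5, 0.2], [0, 0, 0, 0, 0, 2, 0.2], [0, 0, 0, 0, 0, 2, 0.2], [0, 0, 0, 0, 0, 1.5, 0.2], [0, 0, 0, 0, 0, 1, 0.2], [0, 0, 0, 0, 0, 0.8, 0.2], [0, 0, 0, 0, 0, 0.5, 0.2], [0, 0, 0, 0, 0, 0.4, 0.2], [0, 0, 0, 0, 0, 0.3, 0.2], [0, 0, 0, 0, 0, 0.2, 0.2], [0, 0, 0, 0, 0, 0, 0.2], [0, 0, 0, 0, 0, 0, 0.2]])

```text
t: 12.62
tool_pos: [0.6391, 0.0988, 0.0684]
tool_rot: [2.221, 2.221, 0.001]
contact_force: [0.9, -0.1, -0.8]
opening: 0.0286
```

Request:
jog_arm(deltas=[[0, 0, 0, 0, 0, 0.08, 0.2], [0, 0, 0, 0, 0, 0.05, 0.2], [0, 0, 0, 0, 0, 0, 0.2]])

```text
t: 12.87
tool_pos: [0.6389, 0.0988, 0.0667]
tool_rot: [2.221, 2.222, 0.0]
contact_force: [0.7, 0.1, -0.9]
opening: 0.0286
```

Request:
jog_arm(deltas=[[0, 0, 0, 0, 0, 0.08, 0.2], [0, 0, 0, 0, 0, 0.05, 0.2], [0, 0, 0, 0, 0, 0, 0.2]])

```text
t: 13.12
tool_pos: [0.639, 0.0988, 0.066]
tool_rot: [2.221, 2.222, 0.0]
contact_force: [-1.4, 0.2, 4.6]
opening: 0.0287
```

Request:
jog_arm(deltas=[[0, 0, 0, 0, 0, 0, 0.36], [0, 0, 0, 0, 0, 0, 0.4], [0, 0, 0, 0, 0, 0, 0.5], [0, 0, 0, 0, 0, 0, 0.6], [0, 0, 0, 0, 0, 0, 0.6], [0, 0, 0, 0, 0, -0.5, 0.6], [0, 0, 0, 0, 0, -2, 0.6], [0, 0, 0, 0, 0, -2.5, 0.6], [0, 0, 0, 0, 0, -3, 0.6], [0, 0, 0, 0, 0, -3, 0.6], [0, 0, 0, 0, 0, -1, 0.6], [0, 0, 0, 0, 0, 0, 0.6]])

```text
t: 14.12
tool_pos: [0.6411, 0.0989, 0.1901]
tool_rot: [2.217, 2.218, 0.009]
contact_force: [0.3, -0.0, 0.7]
opening: 0.051
```

Request:
jog_arm(deltas=[[0, 0, 0, 0, -2, 0, 0.6], [0, 0, 0, -0.6, -2.5, 0, 0.6], [0, 0, 0, -0.8, -2.5, 0, 0.6], [0, 0, 0, -0.8, -2.5, 0, 0.6], [0, 0, 0, -0.8, -2.5, 0, 0.6], [0, 0, 0, -0.8, -2.5, 0, 0.6], [0, 0, 0, 0, -2, 0, 0.6], [0, 0, 0, 0, -1, 0, 0.6], [0, 0, 0, 0, 0, 0, 0.6], [0, 0, 0, 0, 0, 0, 0.6]])

```text
t: 14.95
tool_pos: [0.463, 0.0607, 0.1836]
tool_rot: [-2.22, -2.221, 0.002]
contact_force: [-0.3, -0.2, -0.0]
opening: 0.0514
```

```bash
python3 - <<'E'
from h import *
o=ctrl.get_obs(); p=o["tool_pos"]; print(o["t"],p,o["opening"])
im,d,c=grab("scene"); W=cloud(d,c)
for n,b in dict(c2=(.6397,.099),c3=(.6417,.033),).items():
    q=near(W,b,.03,.08,.14); print(n,len(q),q.mean(0),q[:,2].max())
q=near(W,(.464,.061),.025,.07,.092); print("blush",len(q),q.mean(0),q[:,2].max())
cv2.imwrite("pics/g3.png",cv2.resize(im[100:300,180:420],None,fx=3,fy=3)[:,:,::-1])
E
```

```text
14.95 [0.46298683 0.06071407 0.18363302] 0.05144780692283306
c2 84 [0.63572155 0.09966171 0.08966277] 0.10565325736084388
c3 70 [0.64118324 0.03422781 0.0890275 ] 0.10576288294036032
blush 29 [0.46429548 0.06080482 0.07678193] 0.08645836429473003
```

View pics/g3.png

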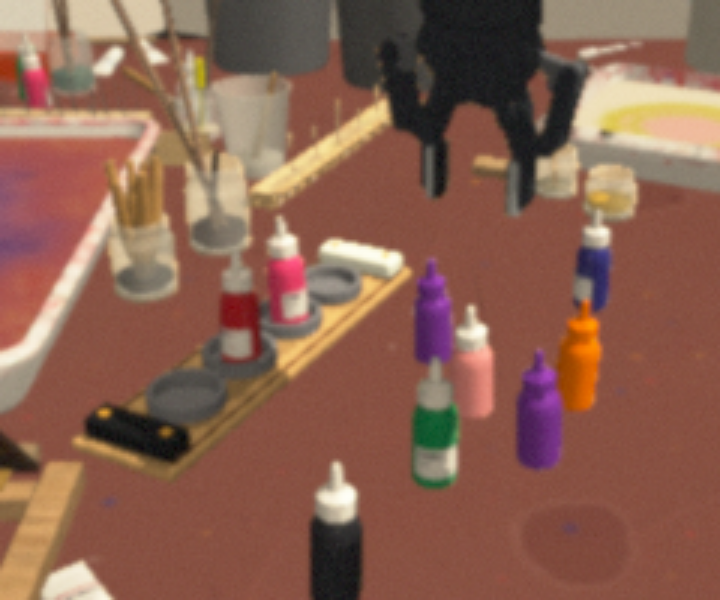

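Red stands in cup 2 (240,320) and rose in cup 3. Next is blush, which is directly below.

Request:
jog_arm(deltas=[[0, 0, 0, 0, 0, 1.5, 0.55], [0, 0, 0, 0, 0, 2.3, 0.55], [0, 0, 0, 0, 0, 2.3, 0.55], [0, 0, 0, 0, 0, 2.3, 0.55], [0, 0, 0, 0, 0, 2, 0.55], [0, 0, 0, 0, 0, 1.5, 0.55], [0, 0, 0, 0, 0, 1, 0.55], [0, 0, 0, 0, 0, 0.6, 0.55], [0, 0, 0, 0, 0, 0, 0.55], [0, 0, 0, 0, 0, 0, 0.5], [0, 0, 0, 0, 0, 0, 0.45], [0, 0, 0, 0, 0, 0, 0.4]])

```text
t: 16.0
tool_pos: [0.4648, 0.0607, 0.0514]
tool_rot: [2.22, 2.22, 0.003]
contact_force: [-0.2, 1.0, -0.4]
opening: 0.0338
```

Request:
jog_arm(deltas=[[0, 0, 0, 0, 0, 0, 0.36], [0, 0, 0, 0, 0, 0, 0.33], [0, 0, 0, 0, 0, 0, 0.3], [0, 0, 0, 0, 0, 0, 0.25], [0, 0, 0, 0, 0, 0, 0.2], [0, 0, 0, 0, 0, 0, 0.2], [0, 0, 0, 0, 0, 0, 0.2]], grip_force=30)

```text
t: 16.58
tool_pos: [0.4646, 0.0607, 0.0514]
tool_rot: [2.22, 2.221, 0.002]
contact_force: [-1.5, 0.1, 7.2]
opening: 0.0288
```

Request:
jog_arm(deltas=[[0, 0, 0, 0, 0, -0.5, 0.2], [0, 0, 0, 0, 0, -1, 0.2], [0, 0, 0, 0, 0, -2, 0.2], [0, 0, 0, 0, 0, -2.5, 0.2], [0, 0, 0, 0, 0, -2.5, 0.2], [0, 0, 0, 0, 0, -2.5, 0.2], [0, 0, 0, -1.3, 1, -1, 0.2], [0, 0, 0, -1.5, 2.5, 0, 0.2], [0, 0, 0, -1.5, 2.5, 0, 0.2], [0, 0, 0, -1.5, 2.5, 0, 0.2], [0, 0, 0, -1.5, 2.5, 0, 0.2], [0, 0, 0, -1.5, 2.5, 0, 0.2]])

```text
t: 17.58
tool_pos: [0.5997, -0.0281, 0.1706]
tool_rot: [2.221, 2.222, 0.0]
contact_force: [-0.3, 0.2, 1.0]
opening: 0.0286
```

Request:
jog_arm(deltas=[[0, 0, 0, -0.5, 2.3, 0, 0.2], [0, 0, 0, 0, 1.2, 0, 0.2], [0, 0, 0, 0, 0.7, 0, 0.2], [0, 0, 0, 0, 0, 0, 0.2], [0, 0, 0, 0, 0, 0, 0.2]])

```text
t: 18.0
tool_pos: [0.6403, -0.032, 0.1702]
tool_rot: [-2.22, -2.222, 0.001]
contact_force: [0.7, -0.3, -0.5]
opening: 0.0284
```

Request:
jog_arm(deltas=[[0, 0, 0, -0.05, 0.2, 1.5, 0.2], [0, 0, 0, 0, 0, 2, 0.2], [0, 0, 0, 0, 0, 2, 0.2], [0, 0, 0, 0, 0, 1.5, 0.2], [0, 0, 0, 0, 0, 1, 0.2], [0, 0, 0, 0, 0, 0.8, 0.2], [0, 0, 0, 0, 0, 0.5, 0.2], [0, 0, 0, 0, 0, 0.4, 0.2], [0, 0, 0, 0, 0, 0.3, 0.2], [0, 0, 0, 0, 0, 0.25, 0.2], [0, 0, 0, 0, 0, 0, 0.2], [0, 0, 0, 0, 0, 0, 0.2]])

```text
t: 19.0
tool_pos: [0.6431, -0.0328, 0.0682]
tool_rot: [2.221, 2.221, 0.001]
contact_force: [-0.3, 0.2, 0.3]
opening: 0.0282
```

Request:
jog_arm(deltas=[[0, 0, 0, 0, 0, 0.08, 0.2], [0, 0, 0, 0, 0, 0.05, 0.2], [0, 0, 0, 0, 0, 0, 0.2]])

```text
t: 19.25
tool_pos: [0.6429, -0.0328, 0.0666]
tool_rot: [2.221, 2.221, 0.0]
contact_force: [-0.2, 0.3, -0.3]
opening: 0.0283
```

Request:
jog_arm(deltas=[[0, 0, 0, 0, 0, 0.08, 0.2], [0, 0, 0, 0, 0, 0.03, 0.2], [0, 0, 0, 0, 0, 0, 0.2]])

```text
t: 19.5
tool_pos: [0.6431, -0.0327, 0.0664]
tool_rot: [2.221, 2.222, 0.0]
contact_force: [-2.9, 0.9, 5.7]
opening: 0.0284
```

Request:
jog_arm(deltas=[[0, 0, 0, 0, 0, 0, 0.36], [0, 0, 0, 0, 0, 0, 0.4], [0, 0, 0, 0, 0, 0, 0.5], [0, 0, 0, 0, 0, 0, 0.6], [0, 0, 0, 0, 0, 0, 0.6], [0, 0, 0, 0, 0, -0.5, 0.6], [0, 0, 0, 0, 0, -2, 0.6], [0, 0, 0, 0, 0, -2.5, 0.6], [0, 0, 0, 0, 0, -3, 0.6], [0, 0, 0, 0, 0, -3, 0.6], [0, 0, 0, 0, 0, -1, 0.6], [0, 0, 0, 0, 0, 0, 0.6]])

```text
t: 20.5
tool_pos: [0.6451, -0.0331, 0.1902]
tool_rot: [2.217, 2.217, 0.007]
contact_force: [-0.1, -0.6, 0.4]
opening: 0.0512
```

Request:
jog_arm(deltas=[[0, 0, 0, 0, -2, 0, 0.6], [0, 0, 0, 2, -2.5, 0, 0.6], [0, 0, 0, 3, -2.5, 0, 0.6], [0, 0, 0, 3, -2.5, 0, 0.6], [0, 0, 0, 3, -2.5, 0, 0.6], [0, 0, 0, 3, -2.5, 0, 0.6], [0, 0, 0, 3, -2.5, 0, 0.6], [0, 0, 0, 3, -1.6, 0, 0.6], [0, 0, 0, 3, -1, 0, 0.6], [0, 0, 0, 3, 0, 0, 0.6], [0, 0, 0, 2, 0, 0, 0.6], [0, 0, 0, 1.2, 0, 0, 0.6]])

```text
t: 21.5
tool_pos: [0.4452, 0.2608, 0.1831]
tool_rot: [-2.218, -2.223, 0.004]
contact_force: [0.1, -0.2, 0.1]
opening: 0.0518
```

Request:
jog_arm(deltas=[[0, 0, 0, 0.8, 0, 0, 0.6], [0, 0, 0, 0, 0, 0, 0.6], [0, 0, 0, 0, 0, 0, 0.6]])

```text
t: 21.75
tool_pos: [0.4466, 0.2666, 0.1844]
tool_rot: [-2.221, -2.221, 0.003]
contact_force: [-0.0, -0.5, 0.2]
opening: 0.0514
```

```bash
python3 - <<'E'
from h import *
o=ctrl.get_obs(); p=o["tool_pos"]; print(o["t"],p,o["opening"])
im,d,c=grab("scene"); W=cloud(d,c)
for n,b in dict(c2=(.6397,.099),c3=(.6417,.033),c4=(.6435,-.033)).items():
    q=near(W,b,.03,.08,.14); print(n,len(q),q.mean(0) if len(q) else 0)
q=near(W,(.446,.268),.025,.07,.1); print("black",len(q),q.mean(0),q[:,2].max())
cv2.imwrite("pics/g4.png",cv2.resize(im[100:320,180:420],None,fx=2.7,fy=2.7)[:,:,::-1])
E
```

```text
21.75 [0.44660093 0.26658584 0.1844184 ] 0.051439239836602084
c2 81 [0.63549983 0.0999559  0.08881598]
c3 2 [0.63434912 0.02589118 0.0816081 ]
c4 0 0
black 112 [0.44526514 0.2690768  0.07618282] 0.09030781223640828
```

View pics/g4.png

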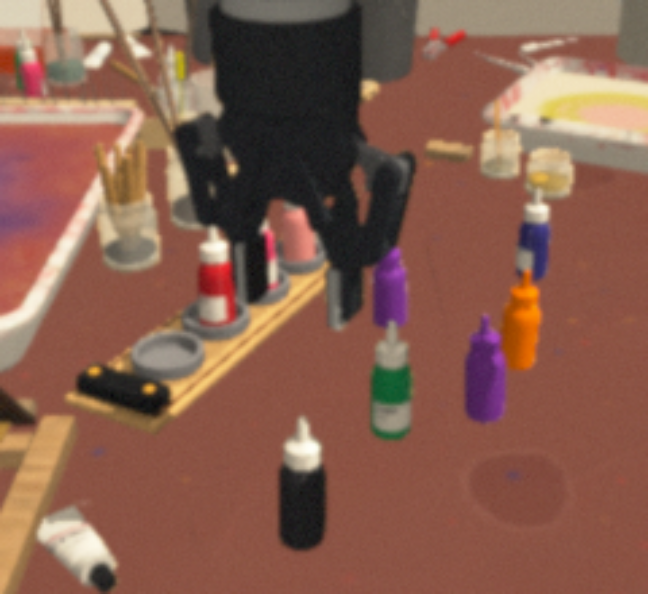

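Blush stands in cup 4 (298,240), partly hidden by the fingers. Now black (302,485).

Request:
jog_arm(deltas=[[0, 0, 0, 0.12, -0.1, 1.5, 0.6], [0, 0, 0, 0, 0, 2.3, 0.6], [0, 0, 0, 0, 0, 2.3, 0.6], [0, 0, 0, 0, 0, 2.3, 0.6], [0, 0, 0, 0, 0, 2, 0.6], [0, 0, 0, 0, 0, 1.5, 0.6], [0, 0, 0, 0, 0, 1, 0.6], [0, 0, 0, 0, 0, 0.6, 0.6], [0, 0, 0, 0, 0, 0, 0.6], [0, 0, 0, 0, 0, 0, 0.5], [0, 0, 0, 0, 0, 0, 0.45], [0, 0, 0, 0, 0, 0, 0.4]])

```text
t: 22.8
tool_pos: [0.4467, 0.2687, 0.0517]
tool_rot: [2.221, 2.221, 0.004]
contact_force: [-1.0, -0.2, 0.1]
opening: 0.034
```

Request:
jog_arm(deltas=[[0, 0, 0, 0, 0, 0, 0.36], [0, 0, 0, 0, 0, 0, 0.33], [0, 0, 0, 0, 0, 0, 0.3], [0, 0, 0, 0, 0, 0, 0.25], [0, 0, 0, 0, 0, 0, 0.2], [0, 0, 0, 0, 0, 0, 0.2], [0, 0, 0, 0, 0, 0, 0.2]], grip_force=30)

```text
t: 23.38
tool_pos: [0.4466, 0.2688, 0.0514]
tool_rot: [2.221, 2.221, 0.003]
contact_force: [0.3, -0.7, 5.6]
opening: 0.0285
```

Request:
jog_arm(deltas=[[0, 0, 0, 0, 0, -0.5, 0.2], [0, 0, 0, 0, 0, -1, 0.2], [0, 0, 0, 0, 0, -2, 0.2], [0, 0, 0, 0, 0, -2.5, 0.2], [0, 0, 0, 0, 0, -2.5, 0.2], [0, 0, 0, 0, 0, -2.5, 0.2], [0, 0, 0, -1.3, 1, -1, 0.2], [0, 0, 0, -1.5, 2.5, 0, 0.2], [0, 0, 0, -1.5, 2.5, 0, 0.2], [0, 0, 0, -1.5, 2.5, 0, 0.2], [0, 0, 0, -1.5, 2.5, 0, 0.2], [0, 0, 0, -1.5, 2.5, 0, 0.2]])

```text
t: 24.38
tool_pos: [0.5815, 0.1796, 0.1706]
tool_rot: [-2.221, -2.222, 0.0]
contact_force: [-0.1, 0.6, -0.4]
opening: 0.0286
```

Request:
jog_arm(deltas=[[0, 0, 0, -1, 2.5, 0, 0.2], [0, 0, 0, -0.5, 2, 0, 0.2], [0, 0, 0, 0, 1.2, 0, 0.2], [0, 0, 0, 0, 0, 0, 0.2], [0, 0, 0, 0, 0, 0, 0.2]])

```text
t: 24.8
tool_pos: [0.6376, 0.1653, 0.1701]
tool_rot: [-2.221, -2.221, 0.001]
contact_force: [-1.0, -0.1, -0.9]
opening: 0.0287
```

Request:
jog_arm(deltas=[[0, 0, 0, 0, 0, 1.5, 0.2], [0, 0, 0, 0, 0, 2, 0.2], [0, 0, 0, 0, 0, 2, 0.2], [0, 0, 0, 0, 0, 1.5, 0.2], [0, 0, 0, 0, 0, 1, 0.2], [0, 0, 0, 0, 0, 0.8, 0.2], [0, 0, 0, 0, 0, 0.5, 0.2], [0, 0, 0, 0, 0, 0.4, 0.2], [0, 0, 0, 0, 0, 0.3, 0.2], [0, 0, 0, 0, 0, 0.25, 0.2], [0, 0, 0, 0, 0, 0, 0.2], [0, 0, 0, 0, 0, 0, 0.2]])

```text
t: 25.8
tool_pos: [0.6381, 0.1655, 0.0683]
tool_rot: [2.221, 2.221, 0.001]
contact_force: [0.0, -0.1, -0.2]
opening: 0.0285
```

Request:
jog_arm(deltas=[[0, 0, 0, 0, 0, 0.08, 0.2], [0, 0, 0, 0, 0, 0.05, 0.2], [0, 0, 0, 0, 0, 0.04, 0.2], [0, 0, 0, 0, 0, 0, 0.2]])

```text
t: 26.13
tool_pos: [0.638, 0.1655, 0.0666]
tool_rot: [2.221, 2.221, 0.001]
contact_force: [-0.3, -0.1, 1.6]
opening: 0.0286
```

Request:
jog_arm(deltas=[[0, 0, 0, 0, 0, 0.05, 0.2], [0, 0, 0, 0, 0, 0, 0.2]])

```text
t: 26.3
tool_pos: [0.6381, 0.1655, 0.0665]
tool_rot: [2.221, 2.222, 0.001]
contact_force: [-1.6, -0.6, 4.6]
opening: 0.0286
```

Request:
jog_arm(deltas=[[0, 0, 0, 0, 0, 0, 0.36], [0, 0, 0, 0, 0, 0, 0.4], [0, 0, 0, 0, 0, 0, 0.5], [0, 0, 0, 0, 0, 0, 0.6], [0, 0, 0, 0, 0, 0, 0.6], [0, 0, 0, 0, 0, -0.5, 0.6], [0, 0, 0, 0, 0, -2, 0.6], [0, 0, 0, 0, 0, -2.5, 0.6], [0, 0, 0, 0, 0, -3, 0.6], [0, 0, 0, 0, 0, -3, 0.6], [0, 0, 0, 0, 0, -1, 0.6], [0, 0, 0, 0, 0, 0, 0.6]])

```text
t: 27.3
tool_pos: [0.6401, 0.1658, 0.1906]
tool_rot: [2.218, 2.218, 0.01]
contact_force: [0.7, -0.1, -0.2]
opening: 0.051
```

Request:
jog_arm(deltas=[[0, 0, 0, -1, -2, 0, 0.6], [0, 0, 0, -3, -2.5, 0, 0.6], [0, 0, 0, -3, -2.5, 0, 0.6], [0, 0, 0, -3, -2.5, 0, 0.6], [0, 0, 0, -3, -2.5, 0, 0.6], [0, 0, 0, -3, -2.5, 0, 0.6], [0, 0, 0, -3, -2, 0, 0.6], [0, 0, 0, -3, -2, 0, 0.6], [0, 0, 0, -3, -1, 0, 0.6], [0, 0, 0, -3, 0, 0, 0.6], [0, 0, 0, -2, 0, 0, 0.6], [0, 0, 0, 0, 0, 0, 0.6]])

```text
t: 28.3
tool_pos: [0.4415, -0.1372, 0.1837]
tool_rot: [-2.225, -2.215, 0.003]
contact_force: [-0.1, 0.1, 0.7]
opening: 0.0513
```

```bash
python3 - <<'E'
from h import *
o=ctrl.get_obs(); print(o["t"],o["tool_pos"],o["contact_force"])
im,d,c=grab("scene"); W=cloud(d,c); i2,d2,c2=grab("top"); W2=cloud(d2,c2)
for n,b in dict(c1=(.638,.1647),c2=(.6397,.099),c3=(.6417,.033),c4=(.6435,-.033)).items():
  for w in (W,W2):
    q=near(w,b,.03,.095,.14); l=near(w,b,.025,.032,.07)
    print(n,len(q),q[:,:2].mean(0).round(4) if len(q) else 0,q[:,2].max().round(4) if len(q) else 0,"body",circ(l,.015,b).round(4),len(l))
a=cv2.resize(im[130:290,190:430],None,fx=3.3,fy=3.3); b=cv2.resize(i2[145:285,220:400],(792,600))
cv2.imwrite("pics/g5.png",a[:,:,::-1]); cv2.imwrite("pics/g6.png",b[:,:,::-1])
E
```

```text
28.3 [ 0.44154121 -0.13715463  0.1836606 ] [-0.14750123  0.13159415  0.69558757]
c1 19 [0.6369 0.1635] 0.1054 body [0.6387 0.1646] 249
c1 8 [0.6361 0.1647] 0.1068 body [0.6377 0.1678] 55
c2 17 [0.6382 0.0963] 0.1062 body [0.6385 0.0971] 215
c2 11 [0.6373 0.0971] 0.1112 body [0.6375 0.1   ] 50
c3 13 [0.6433 0.0324] 0.106 body [0.6427 0.0297] 193
c3 8 [0.6426 0.0332] 0.107 body [0.6416 0.0332] 60
c4 7 [ 0.643  -0.0323] 0.1009 body [ 0.6439 -0.0375] 170
c4 4 [ 0.6426 -0.0324] 0.1003 body [ 0.6429 -0.0336] 66
```

View pics/g5.png

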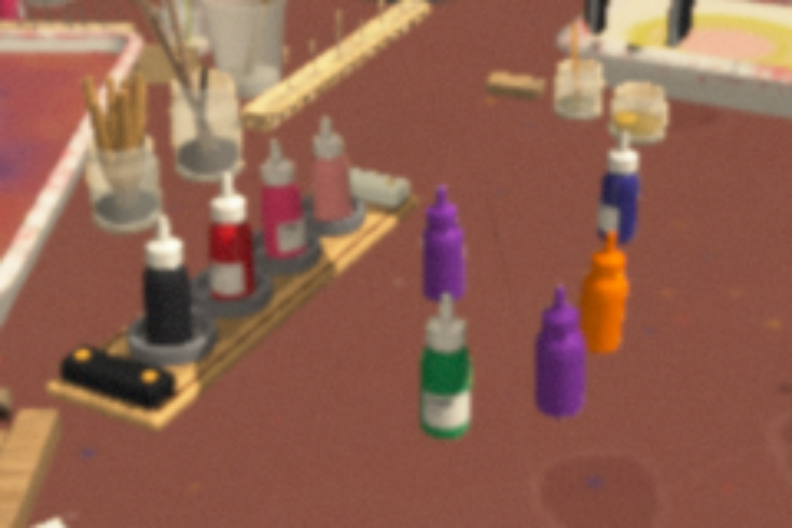

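View pics/g6.png

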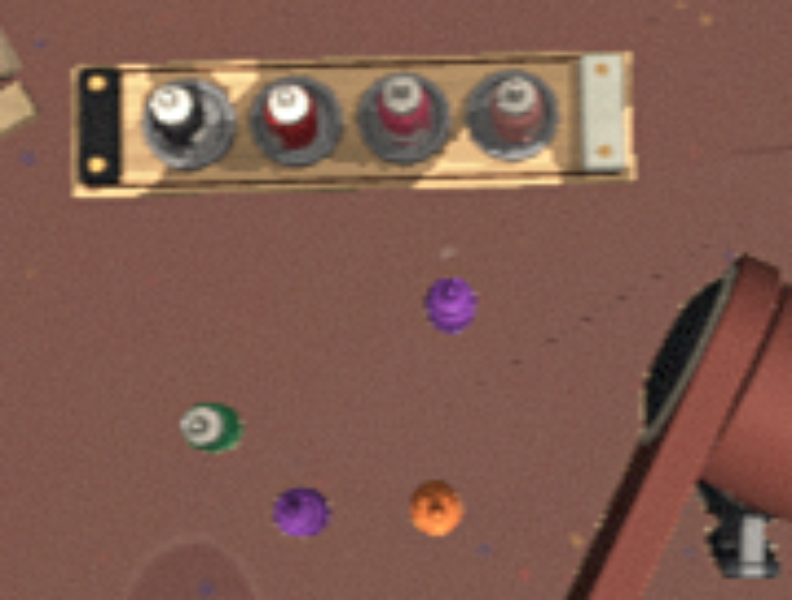

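All four stand upright on their cup floors: black in cup 1, red in cup 2, rose in cup 3 and blush in cup 4. Their tops are at the expected heights, the look-alikes are where they were, and the arm is clear of everything.

```bash
python3 -c "
from station import ctrl
print(ctrl.finish_job(), ctrl.get_obs()['t'])"
```

```text
the job is handed in; nothing more can be done
the job is handed in; nothing more can be done
```

All four bottles stand upright in the rack, and I handed the job in at about 28.4 s. From the white end block to the black one they run blush (cup 4), rose (cup 3), red (cup 2), black (cup 1). I gripped each bottle by its body, lifted it straight up, and lowered it until it touched the cup floor. Contact forces reported after each move stayed below about 8 N.

- **Height:** in the final pictures from both cameras the bottle tops are at 0.100–0.107 m, as expected on the cup floors. One top-camera reading for red was 0.111 m; the scene camera read 0.106 m, so I put that down to depth noise.
- **Position:** nozzles are within about 3 mm of the cup centres. The scene camera's body fits for the farther bottles were up to 5 mm off in y, the same bias they showed before any move.
- **Surroundings:** the final pictures show the orange and purple look-alikes and the green bottle standing where they were. Blue was untouched in the scene view but outside the last top crop. The gripper was clear of everything.

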